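Unlock the wax knife from its holder and set it cleaning

ROBOT

A 7-joint arm with a two-finger parallel gripper is mounted at the origin on the work surface. World frame = base frame: x ahead of the robot, y to its left, z up, the work surface at z = 0. Lengths are in m, angles in rad, forces in N, time in s.
With the tool pointing down it reaches from about 0.4 to 0.85 m from the base axis. Payload 10.4 kg.
Tool frame: the origin (TCP) lies between the finger pads, 19 mm behind the fingertips; this is the grasp point; z points along the fingers, y is the line along which they close (so a half turn about z gives the same grasp; the last joint's range is limited). The gripper opens to 85 mm and grips with 20 to 120 N. Pads are 22 mm wide; open, the fingers measure 114 mm over their backs; the gripper's body (76 mm by 85 mm) begins 54 mm behind the grasp point. The pads swing forward as they close: fully open they stand 13 mm farther back than shut.
Start: joints at [-1.18, 0.332, -0.065, 1.46, 0.022, 1.35, -0.088], TCP at [0.251, 0.572, 0.25] pointing down, gripper open.
Joint ranges: [-2.6, 2.6], [-0.5, 2.12], [-1.47, 1.34], [0.16, 2.42], [-1.27, 4.41], [0.06, 2.06], [-2.6, 2.6]. Speed limits (rad/s): [2.22, 2.22, 2.79, 2.79, 3.14, 3.14, 3.14].

INTERFACE

Orientations are given as a unit quaternion [x, y, z, w].
In Python, from workcell import get_obs, optics, workorder gives the robot as it stands.
- The arm moves only by the tool jog_arm, never from a script. Its argument "increments" is a list of rows, each a list of 7 numbers: the shift along the tool's x, y, z in m, then the turn, a rotation vector about the tool's x, y, z in rad, then the opening, from -1 (shut) to 1 (fully open). A call has 1 to 5 rows; each row is the pose to reach, as a shift and turn from the pose commanded when the call began, along the tool's axes at that moment; what a row does not reach only later rows make up. A row lasts 1/12 s, in which the tool goes at most 41.7 mm and 7.16 degrees, less where a joint would pass 70% of its speed; a pose out of reach is approached as far as the arm can. A call with a gripper value outside its range is refused whole. The fingers move at their own pace and stop on an object; "grip_force" is the grip in N (left out, the last holds). Time passes only in rows, so rows that repeat a pose let the fingers close. It gives the time, the measured TCP pose, the force, the opening and the grip force at its end, in the units of the state.
- get_obs(): the state, without advancing time (a new reading comes with each control period).
- optics.camera(name): name is "side" or "top" or "wrist"; returns a dict with "color" (420x560x3 uint8, red, green, blue), "depth" (420x560 float32, m along the optical axis (not along the pixel's ray), 0 where there is no reading), "K" (3x3 intrinsics, pixels), "k1" (the pictures are not rectified: a ray, as slopes to the right and down, at radius r is drawn at 1 + k1 r^2 times it, then the intrinsics apply), "R" (3x3) and "t" (3): a world point X has camera coordinates R X + t. Camera axes: x right, y down, z forward; pixel columns grow to the right and rows downward; lengths in m; the calibration is good to about 2 mm. A picture is of the moment at which its call begins.
- workorder.hand_in(): hands the job in; it is judged then, once.
The state is a dict: "clock": time; "joint_pos": joint angles; "joint_velocities": joint speeds; "tau": joint torques, N m; "position": TCP position; "ee_rot": TCP orientation; "ft_force": force on the tool from outside, world axes, zero at the start; "torque": the same for the moment, N m; "grip_width": opening from 0.0 (shut) to 1.0 (fully open); "grasp_force": force on a finger pad.
Only numpy, scipy, OpenCV 4.12 (cv2) and the standard library are available. Lean on these libraries where they do the work, as an engineer would, in place of code of your own. Each camera call takes 0.05 s, during which the arm holds its last target. There are 200 camera calls.

TASK

Take the blue-handled wax knife out of its twist-lock holder: turn it clockwise, feeling for the keyway, until it can be drawn straight up. Lower it, blade down, into the square well of the bench cleaner and let go of it there without dropping it; only then wind the cleaner's timer clockwise, in several short turns, up to the red mark or a little past it. Leave the model, the bowl and the flask where they stand.

Things in the scene. Friction and masses are not known exactly. Their poses are not given: they have to be found in the camera images.
- knife: wax knife, 165 mm long, about 70 g, starting upright (within 3 degrees), blade down, in the holder. Origin at the blade's tip (lowest point), z up along the knife. Blue handle from z = 95 to 165 mm, a flat-sided bar 24 mm wide (x), 14 mm thick (y): pinch it across the 14 mm. Below it a shaft 12 mm thick, 8 mm thick below z = 52 mm
- knife_grip (a point): middle of the knife's blue handle, on its axis, 135 mm above the blade's tip; axes as the knife's
- knife_pin (a point): middle of the brass cross pin on the knife's shaft, 55 mm above the blade's tip: 4 mm thick, 27 mm long, sticking out on both sides along the knife's x. Hidden in the holder at the start
- holder: grey round upright twist-lock holder, 60 mm across, 100 mm high, screwed to the bench on a 90 mm square plate. Origin under its centre, z up. The knife's tip rests on its floor 12 mm up. Inside, 73 to 81 mm up, a keeper plate holds down the knife's cross pin: the knife lifts about 4 mm, then is stopped, until its pin lies along the plate's keyway
- holder_mouth (a point): centre of the holder's mouth, 40 mm across, 100 mm above the bench. The keyway inside can hardly be seen, its heading unknown: from its start the knife must turn clockwise (seen from above) by 0.35 to 1.45 rad until the pin passes, within about 0.15 rad either side of true; then it lifts freely. It turns easily; too far and it locks again: turn back. A light pull (5 N) tells if it is locked
- cleaner: white bench cleaner, 150 mm (x) by 260 mm (y) and 140 mm high, heavy, does not move. Origin under its centre, z up. The square well opens in its top at x = 0, y = -60 mm; the timer stands on its top at x = 0, y = +70 mm.
- well_floor (a point): centre of the floor of the cleaner's well: 50 by 50 mm inside, 100 mm deep, floor 40 mm above the bench, steel-lined, square to the cleaner's axes. The knife stands or leans in it.
- timer (a joint): the timer's angle in rad: 0 run down, grows clockwise seen from above; the red mark on the dial is at 2.3, the stop at 3.0. It is sprung (turning takes up to 0.18 N m), but stays where it is left. It starts between 0 and 0.25. One grasp cannot turn it the whole way.
- timer_grip (a point): on the timer's axis, 33 mm above the cleaner's top (173 mm above the bench): TCP height to grip. The timer is a black bar 44 mm long (x), 12 mm thick (y), top 34 mm above the cleaner's top, on a disc 52 mm across, 8 mm high. The point turns with it: pinch along its y. White pointer line on the bar's -x end; at timer angle 0 its axes are the cleaner's
- model: brick-red horseshoe dental model with white teeth, about 75 by 55 mm, 23 mm high, loose; to be left alone. Origin under its centre.
- bowl: white ceramic bowl, 80 mm across, 35 mm high, loose; to be left alone. Origin under its centre.
- flask: round aluminium flask, 84 mm across, 27 mm high, loose; to be left alone. Origin under its centre.

How it is judged:
By the outcome, as a careful person would: the job done as asked, in the order asked, and still so for the second after the job is handed in, with the robot touching nothing.
It also fails if it takes over 67 s, if anything falls off the work surface, if the arm or the gripper's body presses on something with over 40 N, if the wrist force passes 120 N, or if a joint passes its speed limit or range.

## Working session

There is one attempt and no reset: what is moved stays moved. The work goes in short steps, Python scripts to look and compute and a tool call to move; the robot and the scene stay as the last step left them, time stands still between calls to the robot, and variables do not carry over. Pictures are saved under pics/ and viewed, at most 10 in all, crops included, and the job is handed in when it is done.

Besides the shell and the picture viewer there is one more tool, called after "Request:" in YAML: its name, and indented under it one key for each argument. jog_arm: Moves the arm, as the interface text tells. Its arguments: {"type":"object","properties":{"increments":{"type":"array"},"grip_force":{"type":"number"}},"required":["increments"]}

```bash
mkdir -p pics
cat > h.py <<'E'
import numpy as np, cv2
from workcell import get_obs, optics, workorder
def world(c, u, v, d):
    "pixel + depth -> world"
    p=cv2.undistortPoints(np.array([[[u,v]]],float),c['K'],np.array([c['k1'],0,0,0.]))[0,0]
    return c['R'].T@(np.array([p[0]*d,p[1]*d,d])-c['t'])
def plane(c,u,v,z):
    "pixel ray onto world height z"
    o=-c['R'].T@c['t']; r=world(c,u,v,1.)-o
    return o+r*(z-o[2])/r[2]
def cloud(c):
    h,w=c['depth'].shape; uv=np.stack(np.meshgrid(np.arange(w),np.arange(h)),-1).reshape(-1,1,2).astype(float)
    p=cv2.undistortPoints(uv,c['K'],np.array([c['k1'],0,0,0.]))[:,0]
    d=c['depth'].reshape(-1,1)
    P=(np.hstack([p*d,d])-c['t'])@c['R']
    P[d[:,0]==0]=np.nan
    return P.reshape(h,w,3)
def save(c,n): cv2.imwrite(f'pics/{n}.png',c['color'][:,:,::-1])
E
python3 - <<'E'
from h import *
print(get_obs())
for n in('top','side'):
    c=optics.camera(n);save(c,n+'0');np.savez(n+'0.npz',**c);print(n,c['K'].tolist(),c['k1'],(-c['R'].T@c['t']).round(3))
E
```

```text
{'clock': 0.0, 'joint_pos': array([-1.17960935,  0.33287972, -0.06471007,  1.46095714,  0.02156962,
        1.34988851, -0.0885213 ]), 'joint_velocities': array([ 9.18758210e-04, -1.86433690e-03, -2.74914529e-04, -3.57567075e-04,
        9.93010595e-04, -8.59009186e-05, -4.66222039e-04]), 'tau': array([-4.67285045e-04, -6.25436568e+01,  4.93878394e-02, -3.91626728e+01,
        1.64439058e-02,  9.60202189e-03,  1.81749336e-06]), 'position': array([0.2511473 , 0.57193369, 0.24920347]), 'ee_rot': array([ 2.05419183e-01,  9.78673818e-01, -7.07328210e-04, -1.31097525e-04]), 'ft_force': array([-0.10751564, -0.28895898, -0.31557045]), 'torque': array([ 0.0190362 , -0.01734213,  0.01970919]), 'grasp_force': 0.0, 'grip_width': 0.9989403277127326}
top [[432.4640453588837, 0.0, 278.4567489937759], [0.0, 432.4640453588837, 210.6865350945147], [0.0, 0.0, 1.0]] -0.08686326038564687 [ 0.592 -0.087  0.968]
side [[383.3277083910782, 0.0, 279.1518899166911], [0.0, 383.3277083910782, 206.74562286629148], [0.0, 0.0, 1.0]] 0.006295155747445725 [0.262 0.418 0.743]
```

View pics/top0.png

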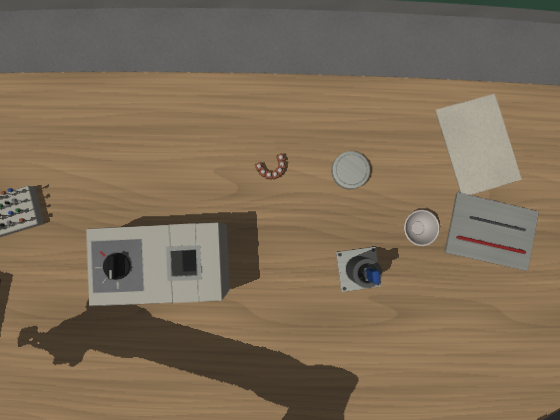

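View pics/side0.png

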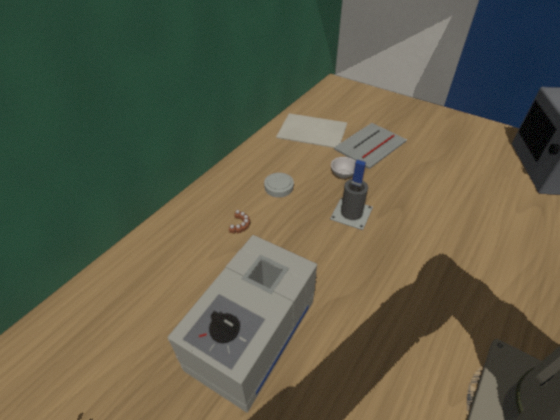

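Top view: knife (373,275) in the holder (366,270), cleaner centre (155,263), timer (117,266), well (184,262). Bowl (422,228), flask (351,170) and model (271,166) stand clear. The side view confirms this.

Run:
```python
from h import *
for n in('top','side'):
    c=dict(np.load(n+'0.npz')); c['k1']=float(c['k1']); P=cloud(c); hsv=cv2.cvtColor(c['color'],cv2.COLOR_RGB2HSV)
    m=(cv2.inRange(hsv,(105,120,40),(125,255,255))>0)&(P[...,2]>.08)&(P[...,2]<.3)&(abs(P[...,0]-.45)<.2)&(abs(P[...,1]+.28)<.2)
    q=P[m];print(n,'blue',m.sum(),q.min(0).round(3),q.max(0).round(3))
    t=q[q[:,2]>np.nanmax(q[:,2])-.006]; print(' topface',len(t),t.mean(0).round(4),cv2.minAreaRect(t[:,:2].astype(np.float32)*1000))
    # holder rim z~0.1
    k=(abs(P[...,2]-.1)<.005)&(np.hypot(P[...,0]-q[:,0].mean(),P[...,1]-q[:,1].mean())<.06)
    print(' rim',k.sum(),cv2.minEnclosingCircle(P[k][:,:2].astype(np.float32)*1000))
    k=(abs(P[...,2]-.14)<.006)&(P[...,1]>0)
    lab=cv2.connectedComponents(k.astype(np.uint8))[1]; 
    b=np.argmax(np.bincount(lab[k])); print(' cleaner',cv2.minAreaRect(P[lab==b][:,:2].astype(np.float32)*1000))
    k=(P[...,2]<.12)&(P[...,2]>.03)
    # timer bar
    k=(P[...,2]>.165)&(P[...,2]<.185)&(P[...,1]>0.1)&(abs(P[...,0]-.5)<.2)
    print(' bar',k.sum(), cv2.minAreaRect(P[k][:,:2].astype(np.float32)*1000) if k.sum()>5 else '',P[k].mean(0))
    cr=c['color'][225:315,330:410] if n=='top' else c['color'][145:235,320:400]
    cr2=c['color'][225:315,80:160] if n=='top' else c['color'][285:375,180:260]
    cv2.imwrite(f'pics/cr_{n}.png',cv2.resize(np.hstack([cr,cr2])[:,:,::-1],None,fx=5,fy=5,interpolation=2))
    print(' model/bowl/flask rough')
c=dict(np.load('top0.npz'));c['k1']=float(c['k1'])
for s,u,v,z in(('bowl',422,228,.035),('flask',351,170,.027),('model',271,166,.02)): print(s,plane(c,u,v,z).round(3))
```

```text
top blue 166 [ 0.501 -0.279  0.122] [ 0.524 -0.264  0.179]
 topface 91 [ 0.512  -0.272   0.1758] ((511.8126525878906, -272.2391052246094), (22.6779727935791, 13.936116218566895), 8.329150199890137)
 rim 328 ((511.579345703125, -272.9731140136719), 29.72405433654785)
 cleaner ((523.4146118164062, 147.56842041015625), (151.47789001464844, 259.9552001953125), 4.0235748291015625)
 bar 158 ((518.9996948242188, 216.9663848876953), (41.08660888671875, 11.738442420959473), 0.2923864424228668) [0.51898789 0.2163228  0.1723003 ]
 model/bowl/flask rough
side blue 164 [ 0.499 -0.274  0.118] [ 0.52  -0.262  0.178]
 topface 31 [ 0.5092 -0.2679  0.175 ] ((508.9906311035156, -268.4537353515625), (19.31791114807129, 8.841466903686523), 12.277647018432617)
 rim 185 ((510.3700866699219, -271.498291015625), 30.379013061523438)
 cleaner ((522.494873046875, 148.12799072265625), (150.56744384765625, 261.5484313964844), 4.03521203994751)
 bar 227 ((517.2760009765625, 218.77035522460938), (43.81446838378906, 12.739875793457031), 1.516738772392273) [0.51569008 0.21964858 0.17247069]
 model/bowl/flask rough
bowl [ 0.605 -0.406  0.035]
flask [ 0.73  -0.25   0.027]
model [ 0.736 -0.074  0.02 ]
```

View pics/cr_top.png

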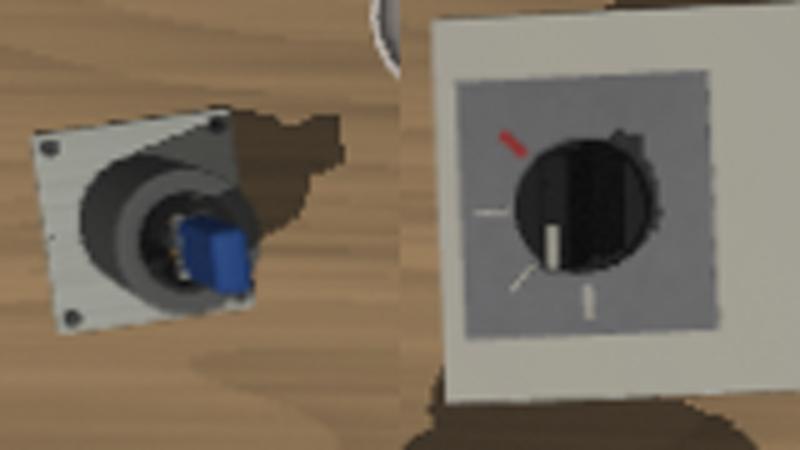

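Top crop: knife handle at crop (215,255), pointing slightly off world x. The timer's pointer is at its lower end (552,245) and the red mark at (512,143). Coordinates: knife axis ≈ (0.511,-0.272) at yaw 8°, cleaner at (0.523,0.148) with yaw 4°.

```bash
cat >> h.py <<'E'
from scipy.spatial.transform import Rotation as Ro
def down(deg):
    "tool pointing down, tool y at this world heading"
    a=np.radians(deg); y=np.array([np.cos(a),np.sin(a),0]); z=np.array([0,0,-1.]); return Ro.from_matrix(np.column_stack([np.cross(y,z),y,z]))
def plan(wps):
    "print increments from the measured pose through (pos, heading deg or Rotation) waypoints, one call each"
    s=get_obs(); p=s['position'];R=Ro.from_quat(s['ee_rot'])
    for q,h in wps:
        T=h if isinstance(h,Ro) else down(h)
        print((R.inv().apply(np.array(q)-p)).round(4).tolist(),(R.inv()*T).as_rotvec().round(3).tolist()); p,R=np.array(q),T
E
python3 - <<'E'
from h import *
plan([((.40,.43,.26),74),((.48,.24,.26),82),((.53,.04,.26),90),((.53,-.16,.26),98.3),((.511,-.272,.26),98.3)])
E
```

```text
[-0.1933, -0.0702, -0.0106] [-0.001, -0.0, -0.135]
[-0.1293, -0.1606, 0.0] [0.0, 0.0, -0.14]
[-0.0773, -0.1911, 0.0] [0.0, 0.0, -0.14]
[-0.0, -0.2, 0.0] [0.0, 0.0, -0.145]
[0.035, -0.1081, 0.0] [0.0, 0.0, 0.0]
```

Request:
jog_arm:
  increments:
    - [-0.193,-0.07,-0.011,0,0,-0.135,0.2]
    - [-0.193,-0.07,-0.011,0,0,-0.135,0.2]
    - [-0.193,-0.07,-0.011,0,0,-0.135,0.2]
    - [-0.193,-0.07,-0.011,0,0,-0.135,0.2]
    - [-0.193,-0.07,-0.011,0,0,-0.135,0.2]

```text
clock: 0.52
position: [0.4012, 0.4286, 0.2609]
ee_rot: [0.139, 0.99, -0.0, -0.0]
ft_force: [1.1, 1.2, -0.5]
grip_width: 0.6
grasp_force: 0.0
```

Request:
jog_arm:
  increments:
    - [-0.129,-0.161,0,0,0,-0.14,0.2]
    - [-0.129,-0.161,0,0,0,-0.14,0.2]
    - [-0.129,-0.161,0,0,0,-0.14,0.2]
    - [-0.129,-0.161,0,0,0,-0.14,0.2]
    - [-0.129,-0.161,0,0,0,-0.14,0.2]

```text
clock: 0.93
position: [0.4799, 0.2381, 0.2608]
ee_rot: [0.069, 0.998, -0.0, -0.0]
ft_force: [1.5, -0.2, 0.9]
grip_width: 0.601
grasp_force: 0.0
```

Request:
jog_arm:
  increments:
    - [-0.077,-0.191,0,0,0,-0.14,0.2]
    - [-0.077,-0.191,0,0,0,-0.14,0.2]
    - [-0.077,-0.191,0,0,0,-0.14,0.2]
    - [-0.077,-0.191,0,0,0,-0.14,0.2]
    - [-0.077,-0.191,0,0,0,-0.14,0.2]

```text
clock: 1.35
position: [0.529, 0.0397, 0.2609]
ee_rot: [-0.001, 1.0, 0.0, -0.0]
ft_force: [0.7, 0.3, 0.1]
grip_width: 0.601
grasp_force: 0.0
```

Request:
jog_arm:
  increments:
    - [0,-0.2,0,0,0,-0.145,0.2]
    - [0,-0.2,0,0,0,-0.145,0.2]
    - [0,-0.2,0,0,0,-0.145,0.2]
    - [0,-0.2,0,0,0,-0.145,0.2]
    - [0,-0.2,0,0,0,-0.145,0.2]

```text
clock: 1.77
position: [0.5286, -0.1609, 0.2609]
ee_rot: [-0.073, 0.997, -0.0, -0.0]
ft_force: [1.5, -0.4, 0.2]
grip_width: 0.602
grasp_force: 0.0
```

Request:
jog_arm:
  increments:
    - [0.035,-0.108,0,0,0,0,0.2]
    - [0.035,-0.108,0,0,0,0,0.2]
    - [0.035,-0.108,0,0,0,0,0.2]
    - [0.035,-0.108,0,0,0,0,0.2]
    - [0.035,-0.108,0,0,0,0,0.2]

```text
clock: 2.18
position: [0.5094, -0.2722, 0.2606]
ee_rot: [-0.071, 0.997, -0.0, -0.0]
ft_force: [0.0, 0.9, 0.6]
grip_width: 0.601
grasp_force: 0.0
```

Run:
```python
from h import *
print(get_obs()['joint_pos'].round(2),get_obs()['position'].round(4))
c=optics.camera('wrist');save(c,'w0');P=cloud(c);hsv=cv2.cvtColor(c['color'],cv2.COLOR_RGB2HSV)
m=(cv2.inRange(hsv,(105,120,40),(125,255,255))>0)&(np.hypot(P[...,0]-.51,P[...,1]+.27)<.05)
q=P[m];print(m.sum(),q.min(0),q.max(0))
for lo,hi in((.17,.185),(.12,.17)):
    t=q[(q[:,2]>lo)&(q[:,2]<hi)];print(len(t),t.mean(0) if len(t) else'',cv2.minAreaRect(t[:,:2].astype(np.float32)*1000)if len(t)else'')
```

```text
[-0.04  0.23  0.54  1.6  -0.12  1.34  2.23] [ 0.5094 -0.2722  0.2606]
828 [ 0.49881044 -0.27998351  0.02495036] [ 0.53027637 -0.26074667  0.17842508]
556 [ 0.50956186 -0.27203973  0.17569792] ((510.6991271972656, -271.92633056640625), (22.949270248413086, 13.263310432434082), 8.18093490600586)
256 [ 0.49992186 -0.2734578   0.14765414] ((500.88201904296875, -273.3330993652344), (3.3448991775512695, 13.890914916992188), 7.8831400871276855)
```

View pics/w0.png

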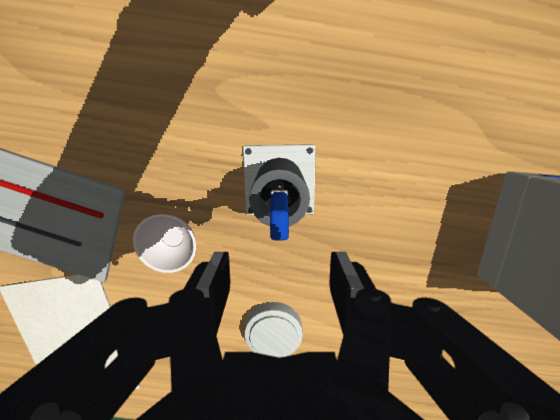

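Wrist view: handle at (280,215) lies between the fingers and the holder at (280,190). The measured yaw of 8.2° matches the tool. Next I descend and grip lightly.

Request:
jog_arm:
  increments:
    - [-0.001,0,0.04,0,0,0,0.0]
    - [-0.001,0,0.08,0,0,0,0.0]
    - [-0.001,0,0.1,0,0,0,0]
    - [-0.001,0,0.113,0,0,0,0]
    - [-0.001,0,0.113,0,0,0,0]
  grip_force: 40

```text
clock: 2.65
position: [0.5106, -0.2672, 0.1447]
ee_rot: [-0.075, 0.997, 0.001, -0.002]
ft_force: [-0.4, 0.6, 0.1]
grip_width: 0.501
grasp_force: 0.0
```

Request:
jog_arm:
  increments:
    - [0,0,0,0,0,0,-0.6]
    - [0,0,0,0,0,0,-1]
    - [0,0,0,0,0,0,-1]
    - [0,0,0,0,0,0,-1]
    - [0,0,0,0,0,0,-1]
  grip_force: 40

```text
clock: 3.07
position: [0.5123, -0.2702, 0.1493]
ee_rot: [-0.073, 0.997, -0.0, 0.001]
ft_force: [0.9, 0.9, 6.5]
grip_width: 0.162
grasp_force: 42.1
```

Request:
jog_arm:
  increments:
    - [0,0,0,0,0,0.05,-1]
    - [0,0,0,0,0,0.1,-1]
    - [0,0,0,0,0,0.15,-1]
    - [0,0,0,0,0,0.15,-1]
    - [0,0,0,0,0,0.15,-1]

```text
clock: 3.48
position: [0.5123, -0.2704, 0.1493]
ee_rot: [0.002, 1.0, -0.0, 0.001]
ft_force: [0.3, 0.7, 5.8]
grip_width: 0.158
grasp_force: 42.1
```

Request:
jog_arm:
  increments:
    - [0,0,0,0,0,0.1,-1]
    - [0,0,0,0,0,0.2,-1]
    - [0,0,-0.002,0,0,0.2,-1]
    - [0,0,-0.005,0,0,0.2,-1]
    - [0,0,-0.005,0,0,0.2,-1]

```text
clock: 3.9
position: [0.5114, -0.2705, 0.1535]
ee_rot: [0.1, 0.995, -0.0, 0.0]
ft_force: [-0.4, -1.4, 0.8]
grip_width: 0.16
grasp_force: 41.0
```

Request:
jog_arm:
  increments:
    - [0,0,-0.001,0,0,0,-1]
    - [0,0,-0.001,0,0,0,-1]

```text
clock: 4.07
position: [0.5113, -0.2704, 0.1539]
ee_rot: [0.101, 0.995, -0.0, 0.0]
ft_force: [1.9, -2.9, -1.4]
grip_width: 0.161
grasp_force: 40.7
```

Request:
jog_arm:
  increments:
    - [0,0,-0.001,0,0,0,-1]
    - [0,0,-0.002,0,0,0,-1]
    - [0,0,-0.002,0,0,0,-1]

```text
clock: 4.32
position: [0.5108, -0.2701, 0.1547]
ee_rot: [0.102, 0.995, -0.0, -0.001]
ft_force: [3.1, -5.0, -13.5]
grip_width: 0.158
grasp_force: 39.9
```

Request:
jog_arm:
  increments:
    - [0,0,0.002,0,0,0.05,-1]
    - [0,0,0.002,0,0,0.15,-1]
    - [0,0,0.002,0,0,0.15,-1]
    - [0,0,0,0,0,0.15,-1]
    - [0,0,0,0,0,0.15,-1]

```text
clock: 4.73
position: [0.511, -0.2706, 0.1563]
ee_rot: [0.175, 0.985, -0.0, -0.0]
ft_force: [-3.5, -4.1, 1.5]
grip_width: 0.159
grasp_force: 41.8
```

Request:
jog_arm:
  increments:
    - [0,0,0.002,0,0,0.05,-1]
    - [0,0,0.002,0,0,0.15,-1]
    - [0,0,0.002,0,0,0.15,-1]
    - [0,0,0,0,0,0.15,-1]
    - [0,0,0,0,0,0.15,-1]

```text
clock: 5.15
position: [0.5116, -0.2703, 0.1564]
ee_rot: [0.247, 0.969, -0.0, 0.0]
ft_force: [-0.2, -4.6, -0.4]
grip_width: 0.158
grasp_force: 41.4
```

Force has vanished and z rose past the stop, so the knife is probably in the keyway. I'll lift gently to check.

Request:
jog_arm:
  increments:
    - [0,0,-0.002,0,0,0,-1]
    - [0,0,-0.004,0,0,0,-1]
    - [0,0,-0.006,0,0,0,-1]
    - [0,0,-0.006,0,0,0,-1]

```text
clock: 5.48
position: [0.5117, -0.2702, 0.1626]
ee_rot: [0.249, 0.969, 0.0, 0.0]
ft_force: [-0.8, -3.8, 0.7]
grip_width: 0.156
grasp_force: 41.6
```

Request:
jog_arm:
  increments:
    - [0,0,-0.008,0,0,0,-1]
    - [0,0,-0.016,0,0,0,-1]
    - [0,0,-0.024,0,0,0,-1]
    - [0,0,-0.032,0,0,0,-1]
    - [0,0,-0.04,0,0,0,-1]

```text
clock: 5.9
position: [0.5117, -0.2695, 0.2031]
ee_rot: [0.249, 0.969, 0.0, 0.0]
ft_force: [-0.7, 0.4, -0.6]
grip_width: 0.162
grasp_force: 41.5
```

Request:
jog_arm:
  increments:
    - [0,0,-0.02,0,0,0,-1]
    - [0,0,-0.045,0,0,0,-1]
    - [0,0,-0.07,0,0,0,-1]
    - [0,0,-0.095,0,0,0,-1]
    - [0,0,-0.115,0,0,0,-1]

```text
clock: 6.32
position: [0.5115, -0.2699, 0.3197]
ee_rot: [0.249, 0.968, 0.0, 0.001]
ft_force: [0.9, -0.0, -0.3]
grip_width: 0.163
grasp_force: 41.5
```

Request:
jog_arm:
  increments:
    - [0,0,0,0,0,0,-1]
    - [0,0,0,0,0,0,-1]
    - [0,0,0,0,0,0,-1]

```text
clock: 6.57
position: [0.5112, -0.2697, 0.3165]
ee_rot: [0.249, 0.968, 0.0, -0.0]
ft_force: [0.0, -0.5, -0.5]
grip_width: 0.158
grasp_force: 41.5
```

Run:
```python
from h import *
print(get_obs()['joint_pos'].round(2),get_obs()['position'].round(4))
for n in('side','top'):
    c=optics.camera(n);P=cloud(c);hsv=cv2.cvtColor(c['color'],cv2.COLOR_RGB2HSV);
    m=(np.hypot(P[...,0]-.51,P[...,1]+.27)<.035)&(P[...,2]>.115)&(P[...,2]<.27)
    q=P[m];print(n,len(q))
    for z in np.arange(.12,.27,.02):
        t=q[abs(q[:,2]-z)<.01]
        if len(t): print(z.round(2),len(t),t.mean(0).round(4))
    save(c,n+'1')
plan([((.53,-.13,.31),35),((.53,0,.31),20),((.5272,.088,.31),4)])
```

```text
[-0.15  0.22  0.67  1.51 -0.14  1.45  1.59] [ 0.5112 -0.2697  0.3165]
side 142
0.18 12 [ 0.5094 -0.2691  0.1845]
0.2 20 [ 0.5084 -0.268   0.2006]
0.22 25 [ 0.508  -0.2667  0.2197]
0.24 43 [ 0.5075 -0.2649  0.2398]
0.26 42 [ 0.5078 -0.2649  0.2596]
top 2
0.24 2 [ 0.4992 -0.264   0.2346]
[0.0508, 0.1315, 0.006] [-0.001, -0.002, 0.456]
[0.1065, 0.0746, 0.0] [0.0, 0.0, 0.262]
[0.0837, 0.0275, 0.0] [0.0, 0.0, 0.279]
```

Request:
jog_arm:
  increments:
    - [0.01,0.026,0.002,0,0,0.09,-1]
    - [0.02,0.053,0.004,0,0,0.18,-1]
    - [0.03,0.08,0.006,0,0,0.27,-1]
    - [0.041,0.106,0.006,0,0,0.36,-1]
    - [0.051,0.132,0.006,0,0,0.456,-1]

```text
clock: 7.08
position: [0.53, -0.1283, 0.31]
ee_rot: [0.464, 0.886, -0.0, -0.001]
ft_force: [0.9, -0.1, -1.0]
grip_width: 0.161
grasp_force: 41.6
```

Request:
jog_arm:
  increments:
    - [0.021,0.015,0,0,0,0.052,-1]
    - [0.043,0.03,0,0,0,0.104,-1]
    - [0.064,0.045,0,0,0,0.156,-1]
    - [0.085,0.06,0,0,0,0.208,-1]
    - [0.106,0.075,0,0,0,0.262,-1]

```text
clock: 7.5
position: [0.5305, 0.0013, 0.3102]
ee_rot: [0.575, 0.818, -0.0, -0.001]
ft_force: [0.5, -0.5, -0.2]
grip_width: 0.159
grasp_force: 41.6
```

Request:
jog_arm:
  increments:
    - [0.025,0.008,0,0,0,0.09,-1]
    - [0.05,0.016,0,0,0,0.18,-1]
    - [0.07,0.023,0,0,0,0.25,-1]
    - [0.084,0.027,0,0,0,0.279,-1]
    - [0.084,0.027,0,0,0,0.279,-1]

```text
clock: 7.92
position: [0.5268, 0.0921, 0.3098]
ee_rot: [0.681, 0.733, -0.001, -0.001]
ft_force: [1.0, 0.1, -1.4]
grip_width: 0.159
grasp_force: 41.6
```

Request:
jog_arm:
  increments:
    - [0,0,0,0,0,0,-1]
    - [0,0,0,0,0,0,-1]
    - [0,0,0,0,0,0,-1]

```text
clock: 8.17
position: [0.5278, 0.0868, 0.3108]
ee_rot: [0.682, 0.731, -0.0, -0.0]
ft_force: [0.3, -0.2, -1.0]
grip_width: 0.161
grasp_force: 41.6
```

Run:
```python
from h import *
o=get_obs();print(o['joint_pos'].round(2),o['position'].round(4),Ro.from_quat(o['ee_rot']).as_matrix().round(3))
c=optics.camera('side');P=cloud(c)
x,y,_=o['position']
m=(np.hypot(P[...,0]-x,P[...,1]-y)<.035)&(P[...,2]>.15)&(P[...,2]<.27)
q=P[m]
for z in np.arange(.16,.27,.02):
    t=q[abs(q[:,2]-z)<.01]
    if len(t): print(z.round(2),len(t),t.mean(0).round(4))
k=(abs(P[...,2]-.14)<.006)&(P[...,1]>-.05)&(abs(P[...,0]-.52)<.12)
save(c,'side2')
```

```text
[-0.67  0.1   0.46  1.63 -0.04  1.43 -0.14] [0.5278 0.0868 0.3108] [[-0.069  0.998 -0.   ]
 [ 0.998  0.069 -0.   ]
 [-0.    -0.    -1.   ]]
0.18 17 [0.5257 0.0888 0.1816]
0.2 24 [0.5253 0.0899 0.2003]
0.22 39 [0.5247 0.091  0.2215]
0.24 57 [0.5244 0.0913 0.2386]
0.26 42 [0.5236 0.0914 0.2577]
```

View pics/side2.png

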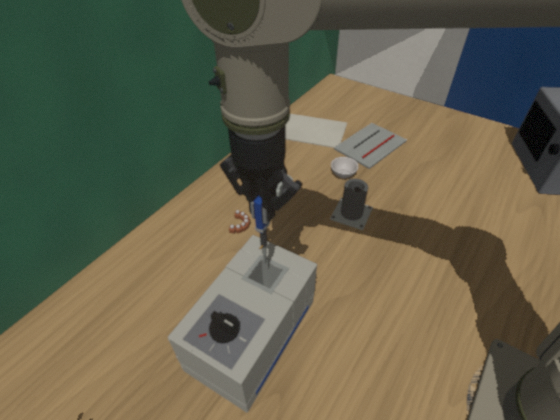

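Side view: the knife hangs over the well, blade around (266,262). I'll lower it, then lean it away from the timer inside the well.

Request:
jog_arm:
  increments:
    - [0,0,0.025,0,0,0,-1]
    - [0,0,0.05,0,0,0,-1]
    - [0,0,0.075,0,0,0,-1]
    - [0,0,0.1,0,0,0,-1]
    - [0,0,0.115,0,0,0,-1]

```text
clock: 8.63
position: [0.5268, 0.0871, 0.1935]
ee_rot: [0.682, 0.731, -0.001, -0.001]
ft_force: [0.3, 0.2, -0.5]
grip_width: 0.161
grasp_force: 41.6
```

Request:
jog_arm:
  increments:
    - [-0.004,0,0,0,0.06,0,-1]
    - [-0.008,0,0,0,0.12,0,-1]
    - [-0.012,0,0,0,0.18,0,-1]
    - [-0.017,0,0,0,0.25,0,-1]
    - [-0.017,0,0,0,0.25,0,-1]

```text
clock: 9.05
position: [0.5292, 0.0667, 0.1958]
ee_rot: [0.679, 0.723, 0.086, -0.092]
ft_force: [0.2, -0.6, -1.4]
grip_width: 0.158
grasp_force: 41.5
```

Request:
jog_arm:
  increments:
    - [0,0,0,0,0,0,-1]
    - [0,0,0,0,0,0,-1]

```text
clock: 9.22
position: [0.529, 0.0715, 0.196]
ee_rot: [0.677, 0.726, 0.084, -0.091]
ft_force: [-1.3, -0.2, -0.6]
grip_width: 0.164
grasp_force: 41.5
```

Request:
jog_arm:
  increments:
    - [-0.002,0,0.008,0,0,0,-1]
    - [-0.004,0,0.016,0,0,0,-1]
    - [-0.005,0,0.02,0,0,0,-1]
    - [-0.005,0,0.02,0,0,0,-1]

```text
clock: 9.55
position: [0.5282, 0.0719, 0.1739]
ee_rot: [0.676, 0.726, 0.084, -0.092]
ft_force: [-0.3, 0.4, -0.8]
grip_width: 0.159
grasp_force: 41.5
```

Request:
jog_arm:
  increments:
    - [0,0,0.001,0,0,0,-1]
    - [0,0,0.002,0,0,0,-1]
    - [0,0,0.002,0,0,0,-1]

```text
clock: 9.8
position: [0.5289, 0.0719, 0.1735]
ee_rot: [0.677, 0.726, 0.085, -0.091]
ft_force: [-0.8, -0.1, 0.3]
grip_width: 0.16
grasp_force: 41.8
```

Request:
jog_arm:
  increments:
    - [0,0,0.001,0,0,0,-1]
    - [0,0,0.001,0,0,0,-1]
    - [0,0,0.001,0,0,0,-1]

```text
clock: 10.05
position: [0.5291, 0.0719, 0.1732]
ee_rot: [0.677, 0.726, 0.085, -0.091]
ft_force: [-1.8, -1.5, 4.5]
grip_width: 0.156
grasp_force: 42.4
```

Tip rests on the floor (4.5 N). I'll open slowly.

Request:
jog_arm:
  increments:
    - [0,0,0,0,0,0,-0.65]
    - [0,0,0,0,0,0,-0.6]
    - [0,0,0,0,0,0,-0.5]
    - [0,0,0,0,0,0,-0.4]
    - [0,0,0,0,0,0,-0.3]
  grip_force: 20

```text
clock: 10.47
position: [0.5289, 0.0721, 0.1724]
ee_rot: [0.677, 0.726, 0.085, -0.091]
ft_force: [-0.6, 0.0, -0.2]
grip_width: 0.348
grasp_force: 0.0
```

Request:
jog_arm:
  increments:
    - [0,0,0,0,0,0,-0.1]
    - [0,0,0,0,0,0,-0.1]
    - [0,0,0,0,0,0,-0.1]
    - [0,0,0,0,0,0,-0.1]
    - [0,0,0,0,0,0,-0.1]

```text
clock: 10.88
position: [0.5289, 0.0721, 0.1725]
ee_rot: [0.677, 0.726, 0.085, -0.091]
ft_force: [0.7, -0.1, -0.2]
grip_width: 0.448
grasp_force: 0.0
```

Request:
jog_arm:
  increments:
    - [0,0,-0.02,0,0,0,-0.1]
    - [0,0,-0.05,0,0,0,-0.1]
    - [0,0,-0.08,0,0,0,-0.1]
    - [0,0,-0.1,0,0,0,-0.1]
    - [0,0,-0.1,0,0,0,-0.1]

```text
clock: 11.3
position: [0.5324, 0.046, 0.2738]
ee_rot: [0.677, 0.725, 0.088, -0.089]
ft_force: [0.3, 0.8, -0.3]
grip_width: 0.45
grasp_force: 0.0
```

Run:
```python
from h import *
o=get_obs();print(o['joint_pos'].round(2),o['position'].round(4))
a=optics.camera('side');b=optics.camera('top')
cv2.imwrite('pics/sb3.png',cv2.resize(np.hstack([a['color'][150:400,140:340],b['color'][150:400,50:250]])[:,:,::-1],None,fx=2,fy=2,interpolation=2))
for c in(a,b):
    P=cloud(c);k=(P[...,2]>.167)&(P[...,2]<.185)&(np.hypot(P[...,0]-.518,P[...,1]-.218)<.04)
    print(k.sum(),cv2.minAreaRect(P[k][:,:2].astype(np.float32)*1000) if k.sum() else '')
plan([((.52,.18,.27),70),((.518,.218,.24),90.5)])
```

```text
[-0.49  0.13  0.52  1.7  -0.32  1.36  0.16] [0.5324 0.046  0.2738]
213 ((517.105712890625, 218.52764892578125), (44.173583984375, 12.958098411560059), 0.6912871599197388)
156 ((518.88671875, 216.79983520507812), (41.21579360961914, 11.513408660888672), 0.1286974847316742)
[0.1291, -0.0016, 0.0328] [0.145, -0.221, -1.146]
[0.0149, 0.035, 0.03] [0.0, 0.0, -0.358]
```

View pics/sb3.png

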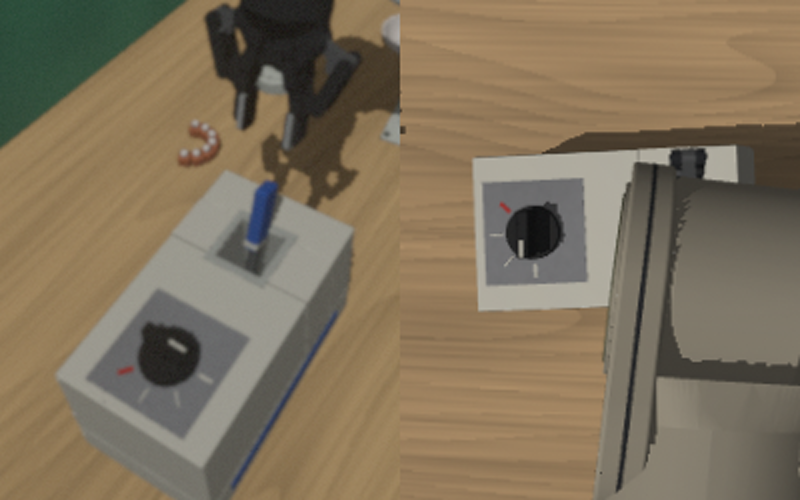

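The knife stands leaning away from the timer in the well, handle at (262,210) in the crop, gripper clear. On to the timer at (0.518,0.218).

Run:
```python
from h import *
plan([((.53,.09,.29),35),((.52,.18,.27),65),((.518,.2178,.23),90.5)])
```

```text
[0.0464, 0.0021, -0.009] [0.069, -0.244, -0.538]
[0.0795, 0.0434, 0.02] [0.0, 0.0, -0.524]
[0.0178, 0.0334, 0.04] [0.0, 0.0, -0.445]
```

Request:
jog_arm:
  increments:
    - [0.046,0.002,-0.009,0.069,-0.244,-0.538,0.2]
    - [0.046,0.002,-0.009,0.069,-0.244,-0.538,0.2]
    - [0.046,0.002,-0.009,0.069,-0.244,-0.538,0.2]
    - [0.046,0.002,-0.009,0.069,-0.244,-0.538,0.2]
    - [0.046,0.002,-0.009,0.069,-0.244,-0.538,0.2]
  grip_force: 80

```text
clock: 11.82
position: [0.5292, 0.0909, 0.2881]
ee_rot: [0.458, 0.889, -0.002, -0.0]
ft_force: [0.2, 0.0, -0.5]
grip_width: 0.6
grasp_force: 0.0
```

Request:
jog_arm:
  increments:
    - [0.08,0.043,0.02,0,0,-0.524,0]
    - [0.08,0.043,0.02,0,0,-0.524,0]
    - [0.08,0.043,0.02,0,0,-0.524,0]
    - [0.08,0.043,0.02,0,0,-0.524,0]
    - [0.08,0.043,0.02,0,0,-0.524,0]

```text
clock: 12.23
position: [0.5179, 0.1812, 0.2676]
ee_rot: [0.212, 0.977, -0.001, -0.002]
ft_force: [0.3, -0.6, 0.4]
grip_width: 0.505
grasp_force: 0.0
```

Request:
jog_arm:
  increments:
    - [0.018,0.033,0.02,0,0,-0.445,0]
    - [0.018,0.033,0.03,0,0,-0.445,0]
    - [0.018,0.033,0.04,0,0,-0.445,0]
    - [0.018,0.033,0.04,0,0,-0.445,0]
    - [0.018,0.033,0.04,0,0,-0.445,0]

```text
clock: 12.65
position: [0.516, 0.2167, 0.228]
ee_rot: [-0.004, 1.0, -0.001, -0.002]
ft_force: [-0.2, -0.5, 0.2]
grip_width: 0.503
grasp_force: 0.0
```

Request:
jog_arm:
  increments:
    - [0,0,0,0,0,0,0]
    - [0,0,0,0,0,0,0]

```text
clock: 12.82
position: [0.5167, 0.217, 0.2295]
ee_rot: [-0.002, 1.0, -0.0, -0.001]
ft_force: [-0.5, -0.0, -0.1]
grip_width: 0.495
grasp_force: 0.0
```

Run:
```python
from h import *
print(get_obs()['joint_pos'].round(2))
plan([((.518,.2178,.1735),90.5)])
```

```text
[-0.69  0.2   0.24  1.68 -0.05  1.27  1.14]
[-0.0014, 0.0008, 0.056] [-0.0, -0.001, -0.004]
```

Request:
jog_arm:
  increments:
    - [-0.001,0.001,0.025,0,0,0,0]
    - [-0.001,0.001,0.045,0,0,0,0]
    - [-0.001,0.001,0.056,0,0,0,0]
    - [-0.001,0.001,0.056,0,0,0,0]
    - [-0.001,0.001,0.056,0,0,0,0]

```text
clock: 13.23
position: [0.5175, 0.2183, 0.1737]
ee_rot: [-0.004, 1.0, -0.0, -0.001]
ft_force: [-0.1, -0.0, 0.6]
grip_width: 0.5
grasp_force: 0.0
```

Request:
jog_arm:
  increments:
    - [0,0,0,0,0,0,-0.5]
    - [0,0,0,0,0,0,-1]
    - [0,0,0,0,0,0,-1]
    - [0,0,0,0,0,0,-1]
    - [0,0,0,0,0,0,-1]
  grip_force: 80

```text
clock: 13.65
position: [0.5181, 0.2185, 0.1749]
ee_rot: [-0.004, 1.0, 0.0, 0.0]
ft_force: [-1.3, -1.6, 5.1]
grip_width: 0.115
grasp_force: 78.1
```

Request:
jog_arm:
  increments:
    - [0,0,0,0,0,0.1,-1]
    - [0,0,0,0,0,0.2,-1]
    - [0,0,0,0,0,0.3,-1]
    - [0,0,0,0,0,0.4,-1]
    - [0,0,0,0,0,0.5,-1]

```text
clock: 14.07
position: [0.5181, 0.2186, 0.1749]
ee_rot: [0.245, 0.969, 0.0, 0.0]
ft_force: [-0.4, -1.4, 5.4]
grip_width: 0.122
grasp_force: 78.3
```

Request:
jog_arm:
  increments:
    - [0,0,0,0,0,0.1,-1]
    - [0,0,0,0,0,0.1,-1]

```text
clock: 14.23
position: [0.5181, 0.2186, 0.1749]
ee_rot: [0.294, 0.956, 0.0, 0.0]
ft_force: [-1.3, -1.2, 6.1]
grip_width: 0.119
grasp_force: 78.3
```

First turn took. Release, regrasp, and turn again.

Request:
jog_arm:
  increments:
    - [0,0,0,0,0,0,-0.4]
    - [0,0,0,0,0,0,-0.4]
    - [0,0,0,0,0,0,-0.4]
    - [0,0,0,0,0,0,-0.4]

```text
clock: 14.57
position: [0.5174, 0.2185, 0.1735]
ee_rot: [0.291, 0.957, -0.0, -0.001]
ft_force: [-0.2, 0.3, -0.9]
grip_width: 0.302
grasp_force: 0.0
```

Request:
jog_arm:
  increments:
    - [0,0,0,0,0,0,-1]
    - [0,0,0,0,0,0,-1]
    - [0,0,0,0,0,0,-1]
    - [0,0,0,0,0,0,-1]
    - [0,0,0,0,0,0,-1]

```text
clock: 14.98
position: [0.5177, 0.2188, 0.1737]
ee_rot: [0.291, 0.957, -0.0, -0.0]
ft_force: [0.5, 1.7, 2.4]
grip_width: 0.118
grasp_force: 81.1
```

Request:
jog_arm:
  increments:
    - [0,0,0,0,0,0.1,-1]
    - [0,0,0,0,0,0.2,-1]
    - [0,0,0,0,0,0.3,-1]
    - [0,0,0,0,0,0.4,-1]
    - [0,0,0,0,0,0.5,-1]

```text
clock: 15.4
position: [0.5178, 0.219, 0.1737]
ee_rot: [0.521, 0.854, 0.0, -0.0]
ft_force: [2.3, 2.4, 1.4]
grip_width: 0.117
grasp_force: 81.0
```

Request:
jog_arm:
  increments:
    - [0,0,0,0,0,0.1,-1]
    - [0,0,0,0,0,0.1,-1]

```text
clock: 15.57
position: [0.5179, 0.219, 0.1737]
ee_rot: [0.563, 0.827, 0.0, -0.0]
ft_force: [3.5, 2.5, 0.8]
grip_width: 0.118
grasp_force: 81.0
```

Request:
jog_arm:
  increments:
    - [0,0,0,0,0,0,-0.4]
    - [0,0,0,0,0,0,-0.4]
    - [0,0,0,0,0,0,-0.4]
    - [0,0,0,0,0,0,-0.4]

```text
clock: 15.9
position: [0.5172, 0.218, 0.1732]
ee_rot: [0.56, 0.828, -0.001, -0.001]
ft_force: [0.2, -0.5, 0.2]
grip_width: 0.299
grasp_force: 0.0
```

Run:
```python
from h import *
o=get_obs();print(o['joint_pos'].round(2),Ro.from_quat(o['ee_rot']).as_matrix()[:2,1])
c=optics.camera('side');cv2.imwrite('pics/s4.png',cv2.resize(c['color'][200:380,160:330,::-1],None,fx=3,fy=3,interpolation=2))
```

```text
[-0.8   0.25  0.38  1.75 -0.1   1.16 -0.02] [0.92825416 0.37193961]
```

View pics/s4.png

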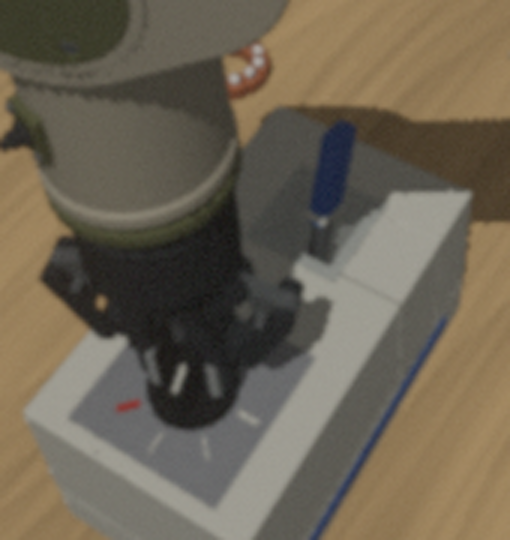

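The timer follows (tool heading puts it at ≈1.26 rad), and the knife still leans in the well. Two more turns of 0.57 should reach about 2.4.

Request:
jog_arm:
  increments:
    - [0,0,0,0,0,0,-1]
    - [0,0,0,0,0,0,-1]
    - [0,0,0,0,0,0,-1]
    - [0,0,0,0,0,0,-1]
    - [0,0,0,0,0,0,-1]

```text
clock: 16.37
position: [0.518, 0.2185, 0.1737]
ee_rot: [0.561, 0.828, -0.0, 0.0]
ft_force: [5.1, 1.2, -0.7]
grip_width: 0.119
grasp_force: 81.4
```

Request:
jog_arm:
  increments:
    - [0,0,0,0,0,0.1,-1]
    - [0,0,0,0,0,0.2,-1]
    - [0,0,0,0,0,0.3,-1]
    - [0,0,0,0,0,0.4,-1]
    - [0,0,0,0,0,0.5,-1]

```text
clock: 16.78
position: [0.518, 0.2185, 0.1737]
ee_rot: [0.75, 0.662, -0.0, 0.0]
ft_force: [6.0, 1.7, -0.3]
grip_width: 0.121
grasp_force: 81.3
```

Request:
jog_arm:
  increments:
    - [0,0,0,0,0,0.07,-1]
    - [0,0,0,0,0,0.07,-1]

```text
clock: 16.95
position: [0.518, 0.2186, 0.1737]
ee_rot: [0.772, 0.635, 0.0, 0.0]
ft_force: [4.8, 0.9, -0.3]
grip_width: 0.117
grasp_force: 81.4
```

Request:
jog_arm:
  increments:
    - [0,0,0,0,0,0,-0.4]
    - [0,0,0,0,0,0,-0.4]
    - [0,0,0,0,0,0,-0.4]
    - [0,0,0,0,0,0,-0.4]

```text
clock: 17.28
position: [0.5171, 0.2184, 0.1733]
ee_rot: [0.771, 0.637, -0.001, -0.0]
ft_force: [-0.1, 0.7, -0.3]
grip_width: 0.301
grasp_force: 0.0
```

Request:
jog_arm:
  increments:
    - [0,0,0,0,0,0,-1]
    - [0,0,0,0,0,0,-1]
    - [0,0,0,0,0,0,-1]
    - [0,0,0,0,0,0,-1]
    - [0,0,0,0,0,0,-1]

```text
clock: 17.7
position: [0.518, 0.2182, 0.1737]
ee_rot: [0.771, 0.637, -0.0, 0.0]
ft_force: [4.2, -0.7, 1.6]
grip_width: 0.117
grasp_force: 81.3
```

Request:
jog_arm:
  increments:
    - [0,0,0,0,0,0.1,-1]
    - [0,0,0,0,0,0.2,-1]
    - [0,0,0,0,0,0.3,-1]
    - [0,0,0,0,0,0.4,-1]
    - [0,0,0,0,0,0.5,-1]

```text
clock: 18.12
position: [0.5178, 0.2184, 0.1737]
ee_rot: [0.906, 0.424, -0.0, 0.0]
ft_force: [3.2, -0.8, 0.8]
grip_width: 0.119
grasp_force: 81.3
```

Request:
jog_arm:
  increments:
    - [0,0,0,0,0,0.07,-1]
    - [0,0,0,0,0,0.07,-1]
    - [0,0,0,0,0,0.07,-1]

```text
clock: 18.37
position: [0.5178, 0.2184, 0.1737]
ee_rot: [0.918, 0.395, -0.0, 0.0]
ft_force: [4.4, -0.4, 1.6]
grip_width: 0.112
grasp_force: 81.4
```

Run:
```python
from h import *
y=Ro.from_quat(get_obs()['ee_rot']).as_matrix()[:2,1];print('timer',np.radians(94.03)-np.arctan2(y[1],y[0]))
```

```text
timer 2.3988725456255917
```

Release, rise, back off, and check.

Request:
jog_arm:
  increments:
    - [0,0,0,0,0,0,-0.4]
    - [0,0,0,0,0,0,-0.2]
    - [0,0,0,0,0,0,-0.2]
    - [0,0,0,0,0,0,-0.2]
    - [0,0,0,0,0,0,-0.2]

```text
clock: 18.78
position: [0.5171, 0.2185, 0.1733]
ee_rot: [0.919, 0.395, -0.001, -0.0]
ft_force: [-0.3, 0.2, -0.2]
grip_width: 0.4
grasp_force: 0.0
```

Request:
jog_arm:
  increments:
    - [0,0,-0.02,0,0,0,-0.2]
    - [0,0,-0.05,0,0,0,-0.2]
    - [0,0,-0.08,0,0,0,-0.2]
    - [0,0,-0.11,0,0,0,-0.2]
    - [0,0,-0.13,0,0,0,-0.2]

```text
clock: 19.2
position: [0.5179, 0.2185, 0.3064]
ee_rot: [0.919, 0.394, 0.0, -0.0]
ft_force: [1.1, 0.2, -0.1]
grip_width: 0.401
grasp_force: 0.0
```

Run:
```python
from h import *
plan([((.40,.36,.30),-43)])
```

```text
[0.0213, -0.183, 0.0064] [-0.0, -0.001, -0.009]
```

Request:
jog_arm:
  increments:
    - [0.004,-0.036,0,0,0,0,-0.2]
    - [0.008,-0.073,0,0,0,0,-0.2]
    - [0.012,-0.11,0,0,0,0,-0.2]
    - [0.017,-0.146,0,0,0,0,-0.2]
    - [0.021,-0.183,0,0,0,0,-0.2]

```text
clock: 19.62
position: [0.3981, 0.3608, 0.3037]
ee_rot: [0.919, 0.394, -0.001, -0.0]
ft_force: [0.1, 0.5, 0.0]
grip_width: 0.402
grasp_force: 0.0
```

Request:
jog_arm:
  increments:
    - [0,0,0,0,0,0,-0.2]
    - [0,0,0,0,0,0,-0.2]
    - [0,0,0,0,0,0,-0.2]

```text
clock: 19.87
position: [0.3998, 0.3592, 0.3035]
ee_rot: [0.919, 0.394, -0.001, 0.0]
ft_force: [1.1, -1.2, -0.1]
grip_width: 0.401
grasp_force: 0.0
```

Run:
```python
from h import *
c=optics.camera('top');P=cloud(c);save(c,'top5')
k=(P[...,2]>.167)&(P[...,2]<.185)&(np.hypot(P[...,0]-.518,P[...,1]-.218)<.03)
print(k.sum(),cv2.minAreaRect(P[k][:,:2].astype(np.float32)*1000))
```

```text
167 ((519.5868530273438, 217.18951416015625), (42.82950210571289, 13.183807373046875), 46.1488151550293)
```

View pics/top5.png

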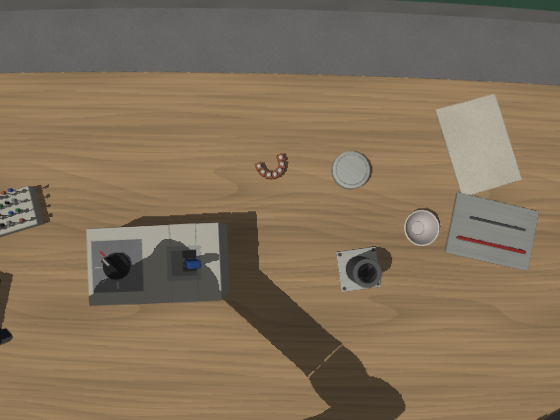

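The pointer (110,257) lies at or just past the red mark, with the bar measured at ≈2.4 rad. The knife is in the well (192,264), and the model, bowl and flask have not moved.

```bash
python3 -c "
from workcell import workorder
print(workorder.hand_in())"
```

```text
the job is handed in; nothing more can be done
None
```

The job is handed in: the knife is out of its holder and leaning in the cleaner's well, the timer was then wound in four short turns to about 2.4 rad (red mark 2.3), and the model, bowl and flask have not moved.

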